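# Slide the middle dish out of a touching row

## Task

Three covered glass dishes stand touching in a row on the bench, and the middle one is wanted next. Push it out of the row along the bench top, without lifting it, until there is about 30 mm or more of free bench between it and each of the other two; leave those two where they stand (a nudge of a few millimetres does no harm).

Things in the scene. Friction and masses are not known exactly. Their poses are not given: they have to be found in the camera images.
- dish_middle: middle one of three alike covered glass dishes in a touching row (a fourth stands alone: not part of the job): round, 62 mm across, 15 mm high, about 45 g, upright side wall. Origin: centre of its underside, z up; at the start its y axis points along the row to dish_left. The row is turned up to 40 degrees from square to the robot; 80 mm of bench is free before and behind it.
- dish_left: the outer dish of the row on the robot's left (+y), same kind and size, loose; origin at the centre of its underside. Its centre is about 62 mm from that of dish_middle, up to 5 mm out of line.
- dish_right: the outer dish of the row on the robot's right (-y), same kind and size, loose; origin at the centre of its underside. Its centre is about 62 mm from that of dish_middle, up to 5 mm out of line.
Mind the look-alikes: they are no part of the job. Leave any blue look-alike of the dish_left alone.

How it is judged:
By the outcome, as a careful person would: the job done as asked, in the order asked, and still so for the second after the job is handed in, with the robot touching nothing.
It also fails if it takes over 32 s, if anything falls off the work surface, if the arm or the gripper's body presses on something with over 40 N, if the wrist force passes 120 N, or if a joint passes its speed limit or range.

## Robot

A 6-joint arm with a two-finger parallel gripper is mounted at the origin on the work surface; the furniture and walls round the work are solid. World frame = base frame: x ahead of the robot, y to its left, z up, the work surface at z = 0. Lengths are in m, angles in rad, forces in N, time in s.
With the tool pointing down it reaches from about 0.375 to 0.925 m from the base axis. Payload 5.7 kg.
Tool frame: the origin (TCP) lies midway between the tips of the shut fingers; the grasp point (between the pads) lies 19 mm behind it (manip.pinch_z is the distance from the TCP to the grasp point, in m); y points along the fingers, x is the direction in which the jaws open and shut, and the axes are right-handed (so a half turn about y gives the same grasp; the last joint's range is limited). The gripper opens to 88 mm and grips with 3 to 60 N. Pads are 20 mm wide; open, the fingers measure 115 mm over their backs; the gripper's body (75 mm by 178 mm) begins 61 mm behind the grasp point.
Start: joints at [-1.332, 0.359, 1.51, -0, 1.272, -0.115], TCP at [0.208, -0.563, 0.223] pointing down, gripper open.
Joint ranges: [-2.97, 2.97], [-1.01, 2.36], [0.21, 2.38], [-0.96, 4.11], [0.2, 2.71], [-2.98, 2.98]. Speed limits (rad/s): [2.39, 2.39, 3.14, 3.14, 3.14, 3.14].

## Interface

Orientations are given as a 3x3 rotation matrix whose columns are the frame's x, y, z axes.
In Python, from bench import manip, eyes gives the robot as it stands. The module is installed in compiled form; this text tells all that it offers.
- The arm moves only by the tool step_arm, never from a script. Its argument "rows" is a list of rows, each a list of 7 numbers: the shift along the tool's x, y, z in m, then the turn, a rotation vector about the tool's x, y, z in rad, then the opening, from 0 (shut) to 1 (fully open). A call has 1 to 12 rows; each row is the pose to reach, as a shift and turn from the pose commanded when the call began, along the tool's axes at that moment; what a row does not reach only later rows make up. A row lasts 1/8 s, in which the tool goes at most 62.5 mm and 10.7 degrees, less where a joint would pass 70% of its speed; a pose out of reach is approached as far as the arm can. A call with a gripper value outside its range is refused whole. The fingers move at their own pace and stop on an object; "newtons" is the grip in N (left out, the last holds). Time passes only in rows, so rows that repeat a pose let the fingers close. It gives the time, the measured TCP pose, the force and the opening at its end, in the units of the state.
- manip.get_state(): the state, without advancing time (a new reading comes with each control period).
- eyes.camera(name): name is "scene" or "top" or "wrist"; returns a dict with "img" (480x640x3 uint8, red, green, blue), "fov_y" (degrees; the focal length in pixels is half the picture's height over the tangent of half this angle, whatever the lens; pixels are square), "cx", "cy" (the principal point, pixels), "cam_to_world" (4x4, takes a point from camera to world coordinates); the wrist camera has in their place "T_tool_cam" (4x4, takes a point from camera to tool coordinates, whose origin is the TCP and whose axes are the tool frame's). Camera axes: x right, y down, z forward; pixel columns grow to the right and rows downward; lengths in m; the calibration is good to about 2 mm. The wrist camera is an equidistant fisheye: a pixel r from the principal point sees the ray r / f radians off the axis. A picture is of the moment at which its call begins: read the wrist's pose just before it. There is no depth.
- manip.finish_job(): hands the job in, once; it reports no verdict.
The state is a dict: "time_s": time; "qpos": joint angles; "qvel": joint speeds; "effort": joint torques, N m; "eef_pos": TCP position; "orientation": TCP orientation; "force": force on the tool from outside, world axes, zero at the start; "wrist_torque": the same for the moment, N m; "opening": finger opening in m.
Only numpy, scipy, OpenCV 4.12 (cv2) and the standard library are available. Lean on these libraries where they do the work, as an engineer would, in place of code of your own. Each camera call takes 0.05 s, during which the arm holds its last target. There are 200 camera calls.

## Working session

There is one attempt and no reset: what is moved stays moved. The work goes in short steps, Python scripts to look and compute and a tool call to move; the robot and the scene stay as the last step left them, time stands still between calls to the robot, and variables do not carry over. Pictures are saved under pics/ and viewed, about 8 in all and at most 12, crops included, and the job is handed in when it is done.

Besides the shell and the picture viewer there is one more tool, called as name(argument=value, ...), one argument or row to a line, values as JSON. step_arm: Moves the arm, as the interface text tells. Its arguments: {"type":"object","properties":{"rows":{"type":"array","items":{"type":"array","items":{"type":"number"}}},"newtons":{"type":"number"}},"required":["rows"]}

```bash
mkdir -p pics
cat > h.py <<'E'
import numpy as np, cv2
from bench import manip, eyes
def cam(n):
    s=manip.get_state(); c=eyes.camera(n); c['s']=s
    c['f']=240/np.tan(np.radians(c['fov_y'])/2)
    return c
def ray(c,u,v):
    x,y=u-c['cx'],v-c['cy']
    if 'T_tool_cam' in c:
        r=np.hypot(x,y)+1e-9; t=r/c['f']; d=np.array([np.sin(t)*x/r,np.sin(t)*y/r,np.cos(t)])
        T=np.eye(4); T[:3,:3]=c['s']['orientation']; T[:3,3]=c['s']['eef_pos']; T=T@c['T_tool_cam']
    else:
        d=np.array([x/c['f'],y/c['f'],1]); T=c['cam_to_world']
    return T[:3,3],T[:3,:3]@d
def onz(c,u,v,z):
    o,d=ray(c,u,v); return o+d*(z-o[2])/d[2]
def proj(c,p):
    p=np.linalg.inv(c['cam_to_world'])@np.r_[p,1]; return c['cx']+c['f']*p[0]/p[2],c['cy']+c['f']*p[1]/p[2]
def save(n,img): cv2.imwrite('pics/'+n,img[...,::-1])
E
python3 - <<'E'
from h import *
for n in('top','scene'):
    c=cam(n); save(n+'1.png',c['img']); print(n,c['fov_y'],c['cam_to_world'].round(3).tolist())
s=manip.get_state(); print({k:np.round(v,3).tolist() for k,v in s.items()})
E
```

```text
top 50.30143216759896 [[0.008, -0.985, 0.173, 0.338], [-0.999, -0.002, 0.036, 0.003], [-0.035, -0.173, -0.984, 0.895], [0.0, 0.0, 0.0, 1.0]]
scene 45.68527291194596 [[0.699, -0.439, 0.565, 0.024], [-0.716, -0.427, 0.553, -0.455], [-0.002, -0.791, -0.612, 0.559], [0.0, 0.0, 0.0, 1.0]]
{'time_s': 0.1, 'qpos': [-1.332, 0.359, 1.511, -0.0, 1.272, -0.115], 'qvel': [0.0, -0.001, -0.0, 0.002, 0.001, -0.001], 'effort': [0.001, -51.636, -27.141, 0.068, 0.028, -0.0], 'eef_pos': [0.208, -0.562, 0.222], 'orientation': [[0.346, -0.0, 0.938], [-0.938, 0.002, 0.346], [-0.002, -1.0, 0.0]], 'force': [0.139, -0.539, 0.898], 'wrist_torque': [0.015, -0.022, -0.056], 'opening': 0.088}
```

View pics/top1.png

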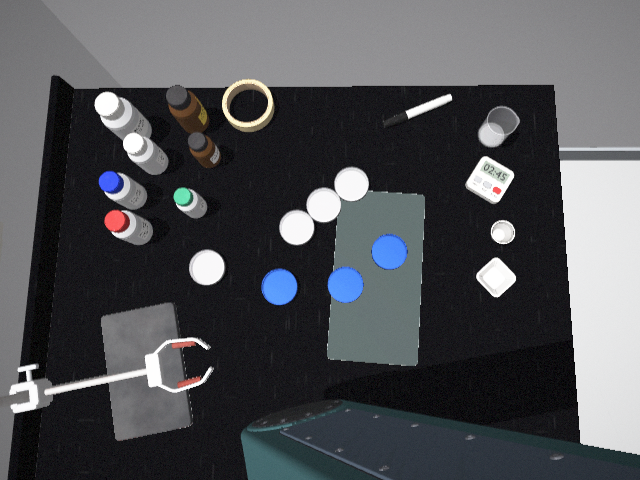

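View pics/scene1.png

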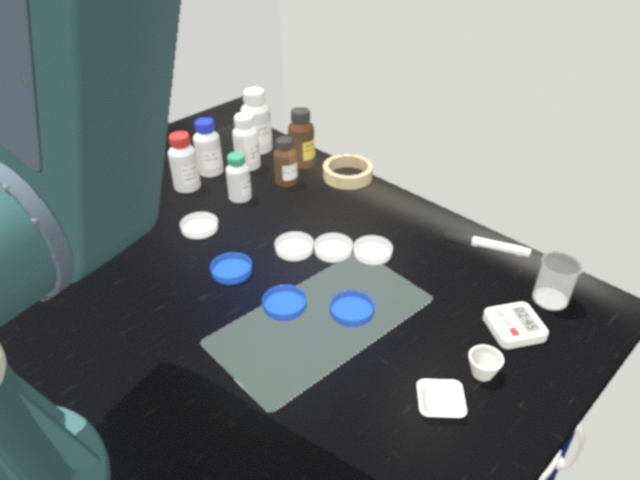

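The row that matches the description is the three touching white dishes at top-view pixels (297,227), (323,205) and (351,184), so the middle one is (323,205). These could be mistaken for it:
- the lone white dish at (207,267)
- the blue dishes at (280,286), (346,284) and (389,251)
- the square white tray at (496,277)

I plan to push the dish away from the robot, because the mat and the blue dishes are on the near side.

Run:
```python
from h import *
c=cam('top'); im=c['img'].copy()
hsv=cv2.cvtColor(im,cv2.COLOR_RGB2HSV)
P={}
g=cv2.cvtColor(im,cv2.COLOR_RGB2GRAY)
print([g[v,u] for u,v in((323,205),(310,216),(337,194),(345,230),(300,190))])
m=((g>130)&(hsv[...,1]<60)).astype(np.uint8); m[:160]=0;m[245:]=0;m[:,:270]=0;m[:,380:]=0
d=cv2.distanceTransform(m,cv2.DIST_L2,5)
for n,(u,v) in dict(L=(297,227),M=(323,205),R=(351,184)).items():
    w=d[v-9:v+10,u-9:u+10]; ys,xs=np.where(w>w.max()-0.6)
    uu,vv=xs.mean()+u-9,ys.mean()+v-9
    P[n]=onz(c,uu,vv,.015); print(n,uu,vv,w.max(),P[n].round(4))
r=P['L']-P['R']; r/=np.linalg.norm(r); n=np.array([r[1],-r[0],0])
print('row',r,'push',n,np.degrees(np.arctan2(n[1],n[0])))
print(np.linalg.norm(P['L']-P['M']),np.linalg.norm(P['M']-P['R']))
for q in(P['M'],P['M']-n*.06,P['M']+n*.08): 
    u,v=proj(c,q); cv2.circle(im,(int(u),int(v)),2,(255,0,0),-1)
save('crop1.png',cv2.resize(im[110:310,240:440],None,fx=3,fy=3))
```

```text
[np.uint8(249), np.uint8(184), np.uint8(189), np.uint8(112), np.uint8(26)]
L 296.3333333333333 227.33333333333334 16.799997 [0.5053 0.0866 0.015 ]
M 323.5 204.5 16.778297 [0.5464 0.0392 0.015 ]
R 351.0 183.75 16.778297 [ 0.5842 -0.0094  0.015 ]
row [-0.63542342  0.77216389  0.        ] push [0.77216389 0.63542342 0.        ] 39.45139606363887
0.06278196066569107 0.06156939021870518
```

View pics/crop1.png

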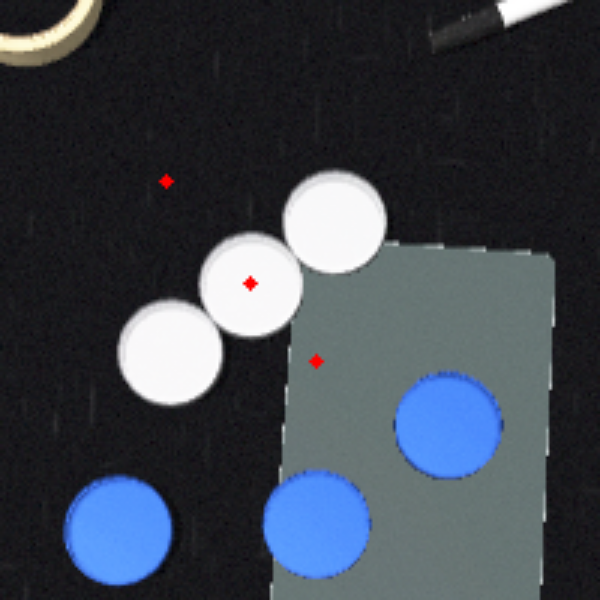

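The crop confirms the middle dish. The start point is on the thin mat and the path beyond the dish is clear. Next I move above the start point, 68 mm behind the dish centre.

step_arm(
  rows=[
    [-0.035, 0, 0.038, 0, -0.03, 0, 0.23],
    [-0.07, 0, 0.077, 0, -0.06, 0, 0.23],
    [-0.106, 0, 0.115, 0, -0.09, 0, 0.23],
    [-0.142, 0, 0.154, 0, -0.12, 0, 0.23],
    [-0.177, 0, 0.192, 0, -0.15, 0, 0.23],
    [-0.212, 0, 0.23, 0, -0.18, 0, 0.23],
    [-0.248, 0, 0.269, 0, -0.21, 0, 0.23],
    [-0.283, 0, 0.307, 0, -0.24, 0, 0.23],
    [-0.319, 0, 0.346, 0, -0.27, 0, 0.23],
    [-0.354, 0, 0.385, 0, -0.3, 0, 0.23],
    [-0.39, 0, 0.423, 0, -0.32, 0, 0.23],
    [-0.4245, 0, 0.461, 0, -0.335, 0, 0.23],
  ],
)

```text
time_s: 1.65
eef_pos: [0.4936, -0.0031, 0.2226]
orientation: [[0.636, -0.0, 0.772], [-0.772, -0.0, 0.636], [-0.0, -1.0, -0.0]]
force: [0.3, -0.6, -0.2]
opening: 0.0203
```

Run:
```python
from h import *
c=cam('wrist'); save('wrist1.png',c['img']); print(c['f'],c['T_tool_cam'].round(3).tolist())
```

```text
371.64829954431775 [[1.0, 0.0, -0.0, -0.0], [0.0, -0.296, 0.955, -0.162], [0.0, -0.955, -0.296, 0.082], [0.0, 0.0, 0.0, 1.0]]
```

View pics/wrist1.png

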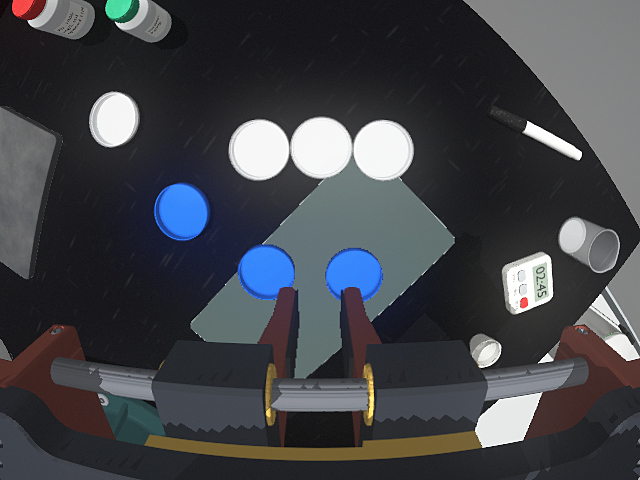

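The wrist view shows the white row level at (259,150), (321,148) and (383,150), and the fingertips near (288,290) and (351,290). I'll check these against the top view and work out the clearance to the blue dishes.

Run:
```python
from h import *
c=cam('wrist'); s=c['s']; R=np.array(s['orientation']); p=np.array(s['eef_pos'])
for n,uv in dict(L=(259,150),M=(321,147.5),R=(383,150),B1=(266,272),B2=(354,274)).items():
    q=onz(c,*uv,.015); t=R.T@(q-p); print(n,q.round(4),'tool x,z',t[[0,2]].round(4))
t=R.T@(np.array([.5464,.0392,.015])-p);print('top M in tool',t.round(4))
```

```text
L [0.5106 0.0915 0.015 ] tool x,z [-0.0599  0.0673]
M [0.5512 0.0451 0.015 ] tool x,z [0.0017 0.0689]
R [ 0.5893 -0.0034  0.015 ] tool x,z [0.0634 0.0674]
B1 [0.413  0.0071 0.015 ] tool x,z [-0.0572 -0.0617]
B2 [ 0.4716 -0.0669  0.015 ] tool x,z [ 0.0372 -0.0638]
top M in tool [0.0032 0.2081 0.0615]
```

The two views agree to 2 mm sideways and about 7 mm along the push, so I'll settle the distance by looking after a partial push. Now I descend.

step_arm(
  rows=[
    [0.002, 0.05, 0, 0, 0, 0, 0.23],
    [0.002, 0.1, 0, 0, 0, 0, 0.23],
    [0.002, 0.14, 0, 0, 0, 0, 0.23],
    [0.002, 0.175, 0, 0, 0, 0, 0.23],
    [0.002, 0.2, 0, 0, 0, 0, 0.23],
    [0.002, 0.21, 0, 0, 0, 0, 0.23],
    [0.002, 0.215, 0, 0, 0, 0, 0.23],
    [0.002, 0.215, 0, 0, 0, 0, 0.23],
  ],
)

```text
time_s: 2.75
eef_pos: [0.4949, -0.0067, 0.0081]
orientation: [[0.635, 0.001, 0.772], [-0.772, -0.0, 0.635], [0.001, -1.0, 0.001]]
force: [-0.5, 0.0, -0.3]
opening: 0.0204
```

step_arm(
  rows=[
    [0, 0, 0.008, 0, 0, 0, 0.23],
    [0, 0, 0.015, 0, 0, 0, 0.23],
    [0, 0, 0.02, 0, 0, 0, 0.23],
    [0, 0, 0.025, 0, 0, 0, 0.23],
    [0, 0, 0.03, 0, 0, 0, 0.23],
    [0, 0, 0.034, 0, 0, 0, 0.23],
    [0, 0, 0.038, 0, 0, 0, 0.23],
    [0, 0, 0.042, 0, 0, 0, 0.23],
    [0, 0, 0.046, 0, 0, 0, 0.23],
    [0, 0, 0.05, 0, 0, 0, 0.23],
    [0, 0, 0.05, 0, 0, 0, 0.23],
  ],
)

```text
time_s: 4.12
eef_pos: [0.5335, 0.0255, 0.0077]
orientation: [[0.636, 0.0, 0.772], [-0.772, 0.0, 0.636], [0.0, -1.0, 0.0]]
force: [-0.4, -0.0, -0.5]
opening: 0.0201
```

Run:
```python
from h import *
c=cam('wrist'); save('wrist2.png',c['img'])
```

```text
(no output)
```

View pics/wrist2.png

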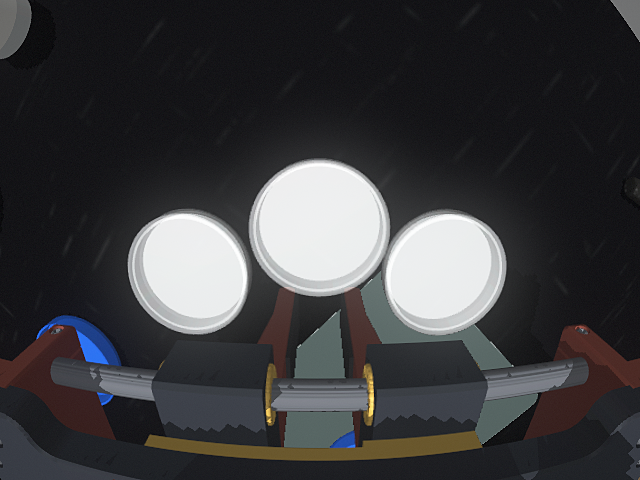

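The dish is coming out straight, centred at (319,228). Its neighbours are at (188,271) and (446,271), and the fingers pass between them. I'll measure the gaps.

```bash
cat > m.py <<'E'
from h import *
def meas(c,*uvs):
    R=np.array(c['s']['orientation']); p=np.array(c['s']['eef_pos'])
    P=[onz(c,*uv,.015) for uv in uvs]
    for q in P: print(q.round(4),(R.T@(q-p))[[0,2]].round(4))
    print('gaps',[round(np.linalg.norm(P[1]-P[i])-.062,4) for i in(0,2)])
E
python3 - <<'E'
from m import *
c=cam('wrist'); meas(c,(188,271),(319.5,228),(446,271))
E
```

```text
[0.5114 0.0866 0.015 ] [-0.0611  0.022 ]
[0.5659 0.0523 0.015 ] [0.0001 0.0423]
[ 0.5876 -0.0059  0.015 ] [0.0588 0.022 ]
gaps [np.float64(0.0025), np.float64(0.0001)]
```

step_arm(
  rows=[
    [0, 0, 0.004, 0, 0, 0, 0.23],
    [0, 0, 0.009, 0, 0, 0, 0.23],
    [0, 0, 0.014, 0, 0, 0, 0.23],
    [0, 0, 0.019, 0, 0, 0, 0.23],
    [0, 0, 0.024, 0, 0, 0, 0.23],
    [0, 0, 0.029, 0, 0, 0, 0.23],
    [0, 0, 0.034, 0, 0, 0, 0.23],
    [0, 0, 0.039, 0, 0, 0, 0.23],
    [0, 0, 0.044, 0, 0, 0, 0.23],
    [0, 0, 0.049, 0, 0, 0, 0.23],
    [0, 0, 0.054, 0, 0, 0, 0.23],
    [0, 0, 0.057, 0, 0, 0, 0.23],
  ],
)

```text
time_s: 5.72
eef_pos: [0.5774, 0.0618, 0.0077]
orientation: [[0.636, 0.0, 0.772], [-0.772, 0.0, 0.636], [0.0, -1.0, 0.0]]
force: [0.0, 0.7, -0.6]
opening: 0.0199
```

Run:
```python
from h import *
c=cam('wrist'); save('wrist3.png',c['img']); print(c['s']['eef_pos'])
```

```text
[0.57744047 0.06179925 0.0076724 ]
```

View pics/wrist3.png

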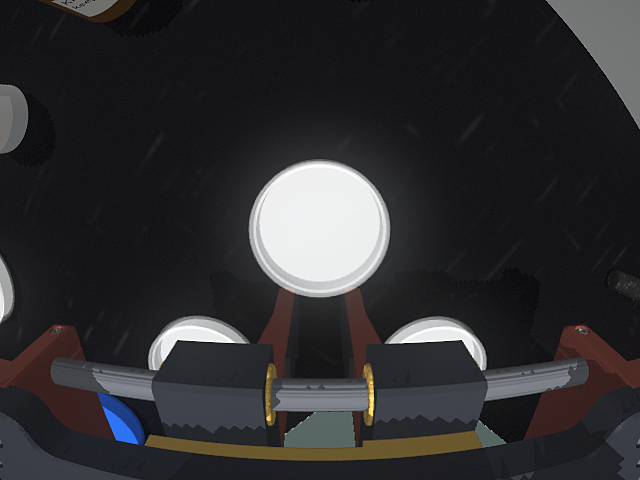

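The dish is still square on the fingers at (319,228), and the neighbours are now well behind it. I back off a few millimetres, rise, and move back for a clear top view.

step_arm(
  rows=[
    [0, 0, -0.004, 0, 0, 0, 0.23],
    [0, 0, -0.004, 0, 0, 0, 0.23],
    [0, -0.02, -0.004, 0, 0, 0, 0.23],
    [0, -0.06, -0.004, 0, 0, 0, 0.23],
    [0, -0.11, -0.004, 0, 0, 0, 0.23],
    [0, -0.16, -0.01, 0, 0, 0, 0.23],
    [0, -0.2, -0.04, 0, 0, 0, 0.23],
    [0.03, -0.21, -0.07, 0, 0, 0, 0.23],
    [0.08, -0.21, -0.09, 0, 0, 0, 0.23],
    [0.13, -0.21, -0.1, 0, 0, 0, 0.23],
    [0.18, -0.21, -0.1, 0, 0, 0, 0.23],
    [0.22, -0.21, -0.1, 0, 0, 0, 0.23],
  ],
)

```text
time_s: 7.28
eef_pos: [0.6404, -0.1738, 0.2176]
orientation: [[0.635, 0.0, 0.773], [-0.773, -0.0, 0.635], [0.0, -1.0, 0.0]]
force: [0.1, -0.4, -0.0]
opening: 0.0199
```

step_arm(
  rows=[
    [0.05, 0, 0, 0, 0, 0, 0.23],
    [0.1, 0, 0, 0, 0, 0, 0.23],
    [0.15, 0, 0, 0, 0, 0, 0.23],
    [0.2, 0, 0, 0, 0, 0, 0.23],
    [0.2, 0, 0, 0, 0, 0, 0.23],
  ],
)

```text
time_s: 7.9
eef_pos: [0.7674, -0.3295, 0.2154]
orientation: [[0.634, -0.001, 0.774], [-0.774, -0.0, 0.634], [-0.0, -1.0, -0.001]]
force: [-0.7, 0.5, -0.3]
opening: 0.0202
```

Run:
```python
from h import *
c=cam('top'); save('top2.png',c['img']); print(c['s']['time_s'],c['s']['eef_pos'])
```

```text
7.9 [ 0.76744181 -0.32946426  0.21543141]
```

View pics/top2.png

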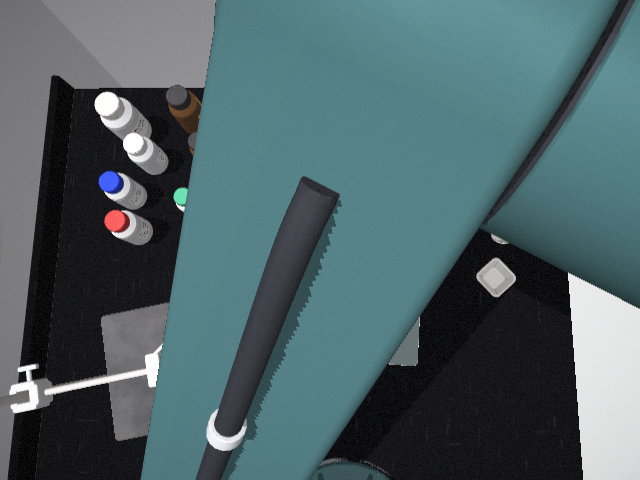

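The arm blocks the top view, so I go back towards the start pose.

step_arm(
  rows=[
    [-0.017, 0, -0.058, 0, 0, 0, 0.23],
    [-0.035, 0, -0.116, 0, 0, 0, 0.23],
    [-0.052, 0, -0.174, 0, 0, 0, 0.23],
    [-0.07, 0, -0.232, 0, 0, 0, 0.23],
    [-0.087, 0, -0.29, 0, 0, 0, 0.23],
    [-0.105, 0, -0.349, 0, 0, 0, 0.23],
    [-0.122, 0, -0.407, 0, 0, 0, 0.23],
    [-0.14, 0, -0.465, 0, 0, 0, 0.23],
    [-0.157, 0, -0.523, 0, 0, 0, 0.23],
    [-0.175, 0, -0.581, 0, 0, 0, 0.23],
    [-0.175, 0, -0.581, 0, 0, 0, 0.23],
    [-0.175, 0, -0.581, 0, 0, 0, 0.23],
  ],
)

```text
time_s: 9.45
eef_pos: [0.2075, -0.5589, 0.2179]
orientation: [[0.635, 0.001, 0.772], [-0.772, 0.001, 0.635], [-0.0, -1.0, 0.001]]
force: [-0.8, 0.3, 0.7]
opening: 0.0204
```

Run:
```python
from h import *
c=cam('top'); im=c['img']; save('top3.png',im); print(c['s']['time_s'],c['s']['eef_pos'])
hsv=cv2.cvtColor(im,cv2.COLOR_RGB2HSV); g=cv2.cvtColor(im,cv2.COLOR_RGB2GRAY)
m=((g>130)&(hsv[...,1]<60)).astype(np.uint8)*255
for k in cv2.findContours(m,cv2.RETR_EXTERNAL,cv2.CHAIN_APPROX_NONE)[0]:
    (u,v),r=cv2.minEnclosingCircle(k)
    if 14<r<22 and cv2.contourArea(k)>.8*np.pi*r*r: print(round(u,1),round(v,1),round(r,1),onz(c,u,v,.015).round(4))
```

```text
9.45 [ 0.20752325 -0.55890112  0.21788787]
206.3 267.1 17.8 [0.4344 0.2428 0.015 ]
296.3 226.9 17.4 [0.506  0.0867 0.015 ]
296.7 171.6 17.1 [0.6069 0.0878 0.015 ]
```

View pics/top3.png

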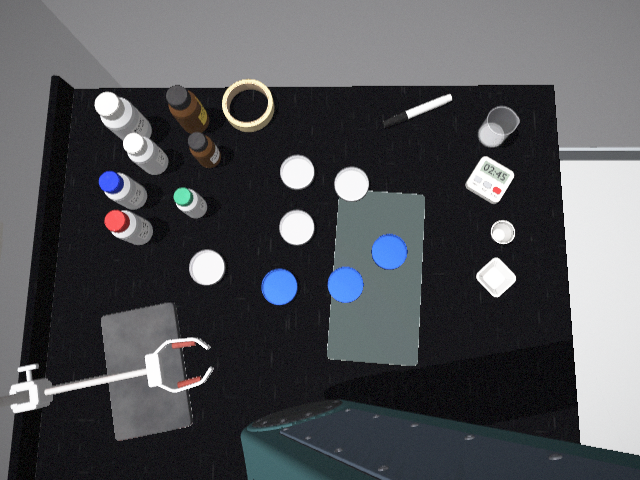

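The middle dish is now at (297,172), clear of its neighbours at (296,227) and (351,184). The gaps are 39 mm to the left dish and 38 mm to the right. The left dish moved by less than 1 mm, the right dish is still at its original pixel, and the look-alikes were not disturbed.

```bash
python3 -c "
from bench import manip; print(manip.finish_job())"
```

```text
the job is handed in; nothing more can be done
None
```

I pushed the middle dish about 77 mm out of the row, square to it and away from the robot. I used the slightly open fingers low on its wall, then moved the arm back near its start position and handed the job in at about 9.5 s.

- **Free bench:** the last top view shows about 39 mm to the left dish and 38 mm to the right one.
- **Other dishes:** the left dish moved less than 1 mm. The right dish was not fitted in the last picture because it merges with the mat edge in the mask. I judged it by eye to be at the same pixel as before, and its gap uses its starting position. The lone white dish and the blue dishes look unmoved.
- **Disagreement:** before contact, the top and wrist cameras differed by about 7 mm along the push direction. I checked with the wrist camera partway through the push, and the final gaps leave about 8 mm to spare.
- **Extra move:** the first spot I moved the arm to after the push blocked the top view, so I moved it once more before the final check.

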